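Swap two wire spools between their pay-off stands, each under its own drag weight

TASK

The two wire spools stand on each other's pay-off stands: swap them, so that each stands on the felt of the stand where the other one was, and finish with the big brass drag weight on top of the copper spool and the small aluminium weight on top of the dark red one, both on the spindles (at the start they may be the other way round). The third stand and the clear bench are free for setting things down on the way. Lower each spool and weight down its spindle, do not let it drop, and leave the side cutters, the tension gauge and the red screwdriver where they lie.

Things in the scene. Friction and masses are not known exactly. Their poses are not given: they have to be found in the camera images.
- spool_copper_big: the bigger spool: bright copper wire between white flanges with an orange ring on top; diameter 58 mm, 42 mm high, through bore 17 mm, about 0.3 kg. Stands upright. Origin: centre of its underside; z along its axis, up. Grip across the flanges from above.
- spool_dark_small: the smaller spool: dark red enamelled wire between grey flanges with a black ring on top; diameter 48 mm, 42 mm high, through bore 17 mm, about 0.2 kg. Stands upright. Origin: centre of its underside; z up. Grip across the flanges from above.
- weight_brass: the big drag weight: a grooved brass collar, diameter 38 mm, 26 mm high, through bore 15 mm, about 0.2 kg; at the start it lies on top of one of the spools, round the spindle. Origin: centre of its underside; z up. Grip across its sides.
- weight_alu: the small drag weight: a grooved silvery aluminium collar, diameter 28 mm, 26 mm high, through bore 15 mm, about 0.06 kg; at the start it lies on top of the other spool, round the spindle. Origin: centre of its underside; z up. Grip across its sides.
- stand_blue: fixed pay-off stand: round blue base, 80 mm wide, 10 mm thick; on it a felt disc, 40 mm wide, top (spool seat) 14 mm above the bench; upright steel spindle, 8 mm thick, its pointed tip (last 9 mm) ending 88 mm above the bench. Origin: spindle axis at bench top, z up. +x points to its wire guide, a thin post 75 mm out, 45 mm high. Starts with one spool on it and one weight on that.
- stand_green: fixed pay-off stand: round green base, 80 mm wide, 10 mm thick; on it a felt disc, 40 mm wide, top (spool seat) 14 mm above the bench; upright steel spindle, 8 mm thick, its pointed tip (last 9 mm) ending 88 mm above the bench. Origin: spindle axis at bench top, z up. +x points to its wire guide, a thin post 75 mm out, 45 mm high. Starts with one spool on it and one weight on that.
- stand_grey: fixed pay-off stand: round light grey base, 80 mm wide, 10 mm thick; on it a felt disc, 40 mm wide, top (spool seat) 14 mm above the bench; upright steel spindle, 8 mm thick, its pointed tip (last 9 mm) ending 88 mm above the bench. Origin: spindle axis at bench top, z up. +x points to its wire guide, a thin post 75 mm out, 45 mm high. Empty at the start.
- nippers_red: bystander: side cutters with red handles lying flat, 128 x 58 mm, 11 mm high, lying between two stands; origin in the middle of its underside, its long side along its x. Not to be moved.
- gauge: bystander: round white dial tension gauge lying on its back, 81 x 90 mm over its stem, 17 mm high; origin about the middle of its underside. Not to be moved. It lies on the bench between the robot and the stands, which is clear but for it.
- driver_red: bystander: small screwdriver with a red handle lying flat, 116 mm long along its y, 16 mm wide, 11 mm high, between two stands; origin in the middle of its underside. Not to be moved.
Mind the look-alikes: they are no part of the job. There is more than one size of the stand_blue; the one meant has the size given above.

How it is judged:
At the end, for the whole second after the job is handed in: Each spool stands on the stand the other one left, brass weight on the copper spool, aluminium weight on the dark red one, all on the spindles (axes within 8 mm, heights within 4 mm of seated), upright, released and at rest (distance of each of spool_copper_big, spool_dark_small from where it was at the start of the episode above 0.08 m and angle between each of spool_copper_big, spool_dark_small, weight_brass, weight_alu's own z axis and vertical below 0.12 rad and linear speed of each of spool_copper_big, spool_dark_small, weight_brass, weight_alu below 0.02 m/s and ((horizontal distance between each of spool_copper_big, weight_brass and stand_blue below 0.008 m and z of spool_copper_big in the frame of stand_blue between 0.01 and 0.018 m and z of weight_brass in the frame of stand_blue between 0.052 and 0.06 m and horizontal distance between each of spool_dark_small, weight_alu and stand_green below 0.008 m and z of spool_dark_small in the frame of stand_green between 0.01 and 0.018 m and z of weight_alu in the frame of stand_green between 0.052 and 0.06 m) or (horizontal distance between each of spool_copper_big, weight_brass and stand_green below 0.008 m and z of spool_copper_big in the frame of stand_green between 0.01 and 0.018 m and z of weight_brass in the frame of stand_green between 0.052 and 0.06 m and horizontal distance between each of spool_dark_small, weight_alu and stand_blue below 0.008 m and z of spool_dark_small in the frame of stand_blue between 0.01 and 0.018 m and z of weight_alu in the frame of stand_blue between 0.052 and 0.06 m))); the robot touches nothing.
It fails at once if a spool or weight fell down a spindle (faster than 0.7 m/s along it) ((horizontal distance between spool_copper_big and stand_blue below 0.012 m and z of spool_copper_big in the frame of stand_blue below 0.085 m and linear speed of spool_copper_big above 0.7 m/s) or (horizontal distance between spool_copper_big and stand_green below 0.012 m and z of spool_copper_big in the frame of stand_green below 0.085 m and linear speed of spool_copper_big above 0.7 m/s) or (horizontal distance between spool_copper_big and stand_grey below 0.012 m and z of spool_copper_big in the frame of stand_grey below 0.085 m and linear speed of spool_copper_big above 0.7 m/s) or (horizontal distance between spool_dark_small and stand_blue below 0.012 m and z of spool_dark_small in the frame of stand_blue below 0.085 m and linear speed of spool_dark_small above 0.7 m/s) or (horizontal distance between spool_dark_small and stand_green below 0.012 m and z of spool_dark_small in the frame of stand_green below 0.085 m and linear speed of spool_dark_small above 0.7 m/s) or (horizontal distance between spool_dark_small and stand_grey below 0.012 m and z of spool_dark_small in the frame of stand_grey below 0.085 m and linear speed of spool_dark_small above 0.7 m/s) or (horizontal distance between weight_brass and stand_blue below 0.012 m and z of weight_brass in the frame of stand_blue below 0.085 m and linear speed of weight_brass above 0.7 m/s) or (horizontal distance between weight_brass and stand_green below 0.012 m and z of weight_brass in the frame of stand_green below 0.085 m and linear speed of weight_brass above 0.7 m/s) or (horizontal distance between weight_brass and stand_grey below 0.012 m and z of weight_brass in the frame of stand_grey below 0.085 m and linear speed of weight_brass above 0.7 m/s) or (horizontal distance between weight_alu and stand_blue below 0.012 m and z of weight_alu in the frame of stand_blue below 0.085 m and linear speed of weight_alu above 0.7 m/s) or (horizontal distance between weight_alu and stand_green below 0.012 m and z of weight_alu in the frame of stand_green below 0.085 m and linear speed of weight_alu above 0.7 m/s) or (horizontal distance between weight_alu and stand_grey below 0.012 m and z of weight_alu in the frame of stand_grey below 0.085 m and linear speed of weight_alu above 0.7 m/s)).
It fails at once if the side cutters moved by more than 20 mm (distance of nippers_red from where it was at the start of the episode above 0.02 m).
It fails at once if the tension gauge moved by more than 20 mm (distance of gauge from where it was at the start of the episode above 0.02 m).
It fails at once if the red screwdriver moved by more than 20 mm (distance of driver_red from where it was at the start of the episode above 0.02 m).
It also fails if it takes over 144 s, if anything falls off the work surface, if the arm or the gripper's body presses on something with over 40 N, if the wrist force passes 120 N, or if a joint passes its speed limit or range.

ROBOT

A 6-joint arm with a two-finger parallel gripper is mounted at the origin on a cart in front of the work surface, level with it; the furniture and walls round the work are solid. World frame = base frame: x ahead of the robot, y to its left, z up, the work surface at z = 0. Lengths are in m, angles in rad, forces in N, time in s.
With the tool pointing down it reaches from about 0.275 to 0.875 m from the base axis. Payload 12.5 kg.
Tool frame: the origin (TCP) lies at the very end of the fingers, on their centre line; the grasp point (between the pads) lies 19 mm behind it; z points along the fingers, y is the line along which they close (so a half turn about z gives the same grasp; the last joint's range is limited). The gripper opens to 85 mm and grips with 20 to 120 N. Pads are 22 mm wide; open, the fingers measure 114 mm over their backs; the gripper's body (76 mm by 85 mm) begins 54 mm behind the grasp point. The pads swing forward as they close: fully open they stand 13 mm farther back than shut.
Start: joints at [1.032, 0.351, 1.652, -0, 1.139, -0.085], TCP at [0.241, 0.494, 0.231] pointing down, gripper open.
Joint ranges: [-2.75, 2.75], [-0.79, 2.1], [0.01, 2.65], [-1.57, 4.71], [0.07, 3.14], [-2.87, 2.87]. Speed limits (rad/s): [2.22, 2.22, 2.79, 3.14, 3.14, 3.14].

INTERFACE

Orientations are given as [roll, pitch, yaw] about the fixed x, y, z axes, in that order (R = Rz(yaw) Ry(pitch) Rx(roll)).
In Python, from plant import manip gives the robot as it stands. The module is installed in compiled form; this text tells all that it offers.
- The arm moves only by the shell command python3 -m jog 'ROWS' [FORCE]. ROWS is JSON, a list that holds one entry, the list of rows, each a list of 7 numbers: the turn, a rotation vector about the world's x, y, z normalised to -1 to 1, where 1 is 0.5 rad, then the shift along the world's x, y, z normalised to -1 to 1, where 1 is 10 cm, then the closure, from 0 (fully open) to 1 (shut). A call has 1 to 8 rows; each row is the pose to reach, as a shift and turn from the pose commanded when the call began; what a row does not reach only later rows make up. A row lasts 1/8 s, in which the tool goes at most 62.5 mm and 10.7 degrees, less where a joint would pass 70% of its speed; a pose out of reach is approached as far as the arm can. A call with a number of a shift or a turn outside -1 to 1 is refused whole. A call with a gripper value outside its range is refused whole. The fingers move at their own pace and stop on an object; FORCE is the grip in N (left out, the last holds). Time passes only in rows, so rows that repeat a pose let the fingers close. It gives the time, the measured TCP pose, the force, the opening and the grip force at its end, in the units of the state.
- manip.state(): the state, without advancing time (a new reading comes with each control period).
- manip.read_camera(name): name is "scene" or "top" or "wrist"; returns a dict with "color" (480x640x3 uint8, red, green, blue), "z_map" (480x640 float32, m along the optical axis (not along the pixel's ray), 0 where there is no reading), "K" (3x3 intrinsics, pixels), "dist" ([k1, k2, p1, p2, k3] as OpenCV has them; the pictures are not rectified), "R" (3x3) and "t" (3): a world point X has camera coordinates R X + t. Camera axes: x right, y down, z forward; pixel columns grow to the right and rows downward; lengths in m; the calibration is good to about 2 mm. A picture is of the moment at which its call begins.
- manip.sign_off(): hands the job in; it is judged then, once.
Trained networks look in the newest picture that a camera, given by its name, has taken for a name from the list of things; names that differ only in an ending like _2 or _b are one class to them, and where a whole thing is asked for, a point or a joint stands for the part that bears it (a point fixed in the world has none). Each returns a list of dicts, best first, with "confidence" (0 to 1); they miss things now and then, are a little off and sometimes report something else, mostly with a low value. They report only what shows in the picture. A call takes as long as a camera call. They do not tell look-alikes from the thing itself.
- manip.silhouettes(name, camera): "pixels" (480x640 bool, what is visible of it) and "pixel" ([column, row] in pixels, amid what is visible of it).
- manip.tip_of(name, camera): "pixel" ([column, row] in pixels: a listed point, or the origin of a listed thing).
The state is a dict: "time_s": time; "joint_pos": joint angles; "joint_vel": joint speeds; "joint_efforts": joint torques, N m; "position": TCP position; "ee_rot": TCP orientation; "force": force on the tool from outside, world axes, zero at the start; "ft_torque": the same for the moment, N m; "gripper_width": finger opening in m; "grip_force": force on a finger pad.
Only numpy, scipy, OpenCV 4.12 (cv2) and the standard library are available. Lean on these libraries where they do the work, as an engineer would, in place of code of your own. Each camera call takes 0.05 s, during which the arm holds its last target. There are 200 camera calls.

## Working session

There is one attempt and no reset: what is moved stays moved. The work goes in short steps, Python scripts to look and compute and a shell command to move; the robot and the scene stay as the last step left them, time stands still between calls to the robot, and variables do not carry over. Pictures are saved under pics/ and viewed, at most 14 in all, crops included, and the job is handed in when it is done.

```bash
mkdir -p pics; cat > h.py <<'E'
import numpy as np, cv2
from plant import manip
def snap(n,f=None):
    c=manip.read_camera(n)
    if f: cv2.imwrite('pics/'+f,c['color'][:,:,::-1])
    return c
def ray(c,px):
    u=cv2.undistortPoints(np.array([[px]],float),c['K'],np.array(c['dist']))[0,0]
    d=c['R'].T@np.array([u[0],u[1],1]); o=-c['R'].T@c['t']
    return o,d
def at_z(c,px,z):
    o,d=ray(c,px); return o+d*(z-o[2])/d[2]
def cloud(c,mask):
    v,u=np.nonzero(mask&(c['z_map']>0)); z=c['z_map'][v,u]
    p=cv2.undistortPoints(np.stack([u,v],1)[:,None].astype(float),c['K'],np.array(c['dist']))[:,0]
    P=np.c_[p*z[:,None],z]; return (P-c['t'])@c['R']
def proj(c,X):
    rv,_=cv2.Rodrigues(c['R']); return cv2.projectPoints(np.atleast_2d(np.array(X,float)),rv,c['t'],c['K'],np.array(c['dist']))[0][:,0]
E
python3 - <<'E'
from h import *
np.set_printoptions(precision=3,suppress=True)
for cam in ['top','scene']:
    c=snap(cam,cam+'0.png'); print(cam,'pos',-c['R'].T@c['t'])
    for n in ['spool_copper_big','spool_dark_small','weight_brass','weight_alu','stand_blue','stand_green','stand_grey','nippers_red','gauge','driver_red']:
        for s in manip.silhouettes(n,cam)[:3]:
            P=cloud(c,s['pixels'])
            print(n,round(s['confidence'],2),np.array(s['pixel']),s['pixels'].sum(),np.percentile(P,[2,50,98],axis=0).ravel() if len(P) else '')
E
```

```text
top pos [0.402 0.006 0.956]
spool_copper_big 0.72 [477.8 256.2] 868 [ 0.51  -0.288  0.01   0.533 -0.252  0.055  0.563 -0.235  0.059]
spool_dark_small 0.69 [201.5 243.5] 364 [0.533 0.207 0.01  0.541 0.219 0.053 0.567 0.253 0.069]
weight_brass 0.58 [191.5 233.4] 452 [0.54  0.211 0.058 0.556 0.228 0.081 0.574 0.247 0.085]
weight_alu 0.63 [211.2 240.5] 1020 [0.52  0.157 0.001 0.554 0.21  0.009 0.593 0.267 0.063]
weight_alu 0.47 [485.8 254.5] 233 [ 0.522 -0.271  0.061  0.534 -0.257  0.08   0.547 -0.247  0.084]
stand_blue 0.66 [467.5 268.6] 704 [ 0.498 -0.335  0.003  0.527 -0.248  0.008  0.57  -0.223  0.045]
stand_green 0.73 [212.2 237.9] 916 [0.519 0.157 0.004 0.554 0.209 0.009 0.592 0.264 0.034]
stand_green 0.51 [267.4 237.1] 871 [ 0.513  0.107 -0.001  0.562  0.119  0.01   0.633  0.152  0.015]
stand_grey 0.67 [314.7 247.9] 1813 [ 0.509 -0.035  0.004  0.546  0.032  0.01   0.58   0.071  0.046]
nippers_red 0.97 [265.9 235.3] 855 [ 0.513  0.107 -0.     0.562  0.119  0.01   0.63   0.152  0.015]
gauge 0.93 [321.  319.1] 936 [ 0.389 -0.012  0.01   0.419  0.014  0.016  0.445  0.043  0.02 ]
drive
[... 590 characters left out ...]
 0.009  0.551 -0.225  0.044]
stand_blue 0.55 [411.  252.1] 1915 [ 0.619 -0.212  0.002  0.658 -0.117  0.015  0.72  -0.06   0.104]
stand_green 0.62 [255.6 226.3] 509 [0.516 0.157 0.001 0.545 0.21  0.009 0.6   0.266 0.038]
stand_grey 0.8 [312.4 252.2] 921 [ 0.505 -0.036  0.004  0.54   0.03   0.011  0.576  0.07   0.077]
nippers_red 0.66 [289.6 236.9] 403 [0.51  0.106 0.002 0.557 0.118 0.01  0.616 0.149 0.014]
gauge 0.92 [276.7 286.9] 782 [ 0.372 -0.014  0.     0.411  0.013  0.016  0.446  0.06   0.018]
driver_red 0.68 [370.  285.7] 235 [ 0.515 -0.147 -0.     0.523 -0.118  0.009  0.543 -0.085  0.013]
driver_red 0.36 [452.3 322.6] 818 [ 0.496 -0.336  0.003  0.516 -0.28   0.009  0.551 -0.225  0.034]
```

View pics/top0.png

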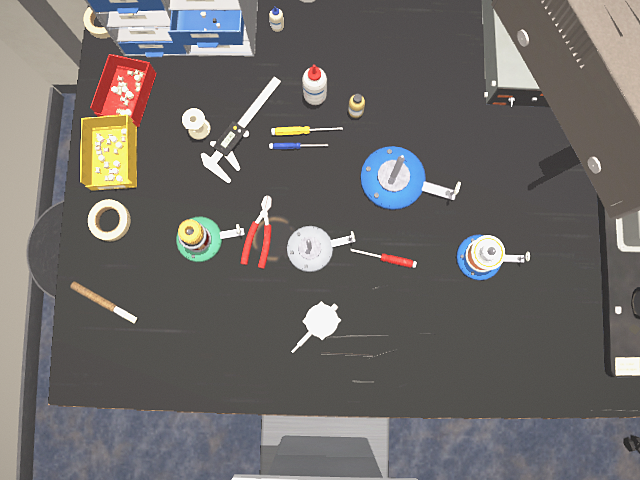

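View pics/scene0.png

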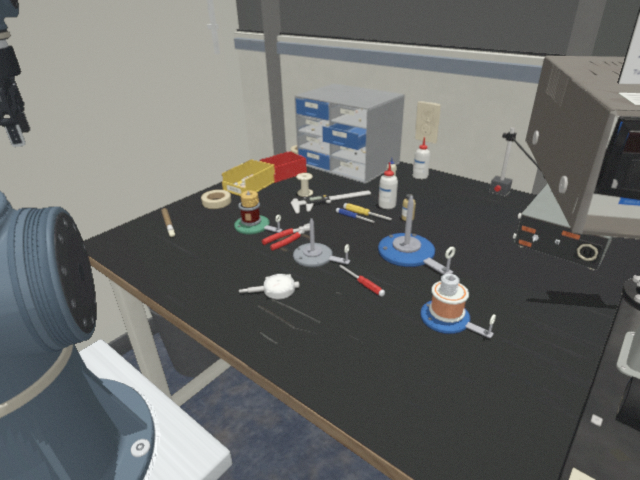

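Two blue stands fit by colour: the larger empty one at top (393,177) / scene (407,248), and the one under the copper spool at top (480,257) / scene (446,316). The second looks about 80 mm wide and carries a spool, so it fits the description. I'll confirm this with measurements and an enlarged crop.

```bash
python3 - <<'E'
from h import *
np.set_printoptions(precision=4,suppress=True)
c=snap('top'); im=c['color'][:,:,::-1]
cv2.imwrite('pics/crop0.png',cv2.resize(im[130:290,340:540],None,fx=4,fy=3.75,interpolation=cv2.INTER_CUBIC)[:600])
hsv=cv2.cvtColor(c['color'],cv2.COLOR_RGB2HSV)
for nm,x0,x1,y0,y1,lo,hi in [('bigblue',355,430,140,215,100,125),('blue',450,512,228,290,100,125),('green',170,225,210,268,65,95)]:
    m=np.zeros((480,640),bool); s=hsv[y0:y1,x0:x1]; m[y0:y1,x0:x1]=(s[...,0]>lo)&(s[...,0]<hi)&(s[...,1]>100)
    k=cv2.connectedComponents(m.astype(np.uint8))
    P=cloud(c,m); P=P[(P[:,2]<.02)]
    h=cv2.minEnclosingCircle(P[:,:2].astype(np.float32)); print(nm,h,np.median(P[:,2]))
s=manip.state(); print(s['position'],s['ee_rot'],s['joint_pos'],s['gripper_width'])
w=snap('wrist'); 
from scipy.spatial.transform import Rotation as R
Rt=R.from_euler('xyz',s['ee_rot']).as_matrix(); print('tool axes',Rt); print('cam in tool',Rt.T@(-w['R'].T@w['t']-np.array(s['position'])), 'cam axes in tool',w['R']@Rt, w['K'])
E
```

```text
bigblue ((0.6765281558036804, -0.10871434956789017), 0.05933789163827896) 0.01336503646864092
blue ((0.5365430116653442, -0.26120176911354065), 0.04156624153256416) 0.008516493232882654
green ((0.5581579208374023, 0.23107340931892395), 0.040609583258628845) 0.008997502910974686
[0.2411 0.4943 0.2313] [3.1415 0.     2.6878] [ 1.0324  0.3507  1.6518 -0.      1.1391 -0.0846] 0.08538438874841912
tool axes [[-0.8988  0.4384  0.0001]
 [ 0.4384  0.8988  0.    ]
 [-0.      0.0001 -1.    ]]
cam in tool [ 0.0675 -0.0003 -0.1428] cam axes in tool [[ 0.0011  1.      0.0001]
 [-0.9644  0.0011 -0.2644]
 [-0.2644  0.0002  0.9644]] [[374.0145   0.     319.5485]
 [  0.     374.0145 234.5345]
 [  0.       0.       1.    ]]
```

View pics/crop0.png

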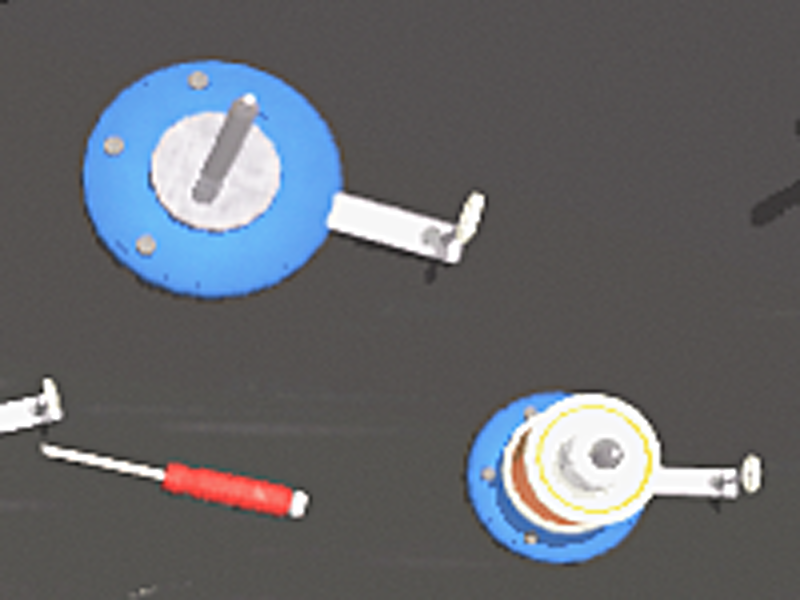

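The crop shows the upper-left blue stand (about 118 mm wide, bare felt and spindle) and the lower-right one (about 83 mm, carrying the copper spool with the silvery weight). The 80 mm stand under the copper spool is stand_blue. Next I'll move the wrist camera over the green stand.

```bash
python3 -m jog '[[[0,0,-0.56,0.8,-0.6,0.05,0],[0,0,-0.56,0.8,-0.6,0.05,0]]]'
python3 -m jog '[[[0,0,-0.56,0.8,-0.6,0.05,0],[0,0,-0.56,0.8,-0.6,0.05,0]]]'
python3 -m jog '[[[0,0,-0.56,0.8,-0.6,0.05,0],[0,0,-0.56,0.8,-0.6,0.05,0]]]'
python3 -m jog '[[[0,0,-0.555,0.75,-0.6,0.05,0],[0,0,-0.555,0.75,-0.6,0.05,0],[0,0,-0.555,0.75,-0.6,0.05,0],[0,0,-0.555,0.75,-0.6,0.05,0]]]'
cat >> h.py <<'E'
np.set_printoptions(precision=4,suppress=True)
def rep(c,names,cam='wrist'):
    for n in names:
        for s in manip.silhouettes(n,cam)[:2]:
            P=cloud(c,s['pixels'])
            if len(P)<20: continue
            zt=np.percentile(P[:,2],97); Q=P[abs(P[:,2]-zt)<.006]
            (cx,cy),r=cv2.minEnclosingCircle(Q[:,:2].astype(np.float32))
            print(n,round(s['confidence'],2),np.round(s['pixel']),len(P),'ztop %.4f n %d circ %.4f %.4f r %.4f'%(zt,len(Q),cx,cy,r))
E
python3 - <<'E'
from h import *
c=snap('wrist','w1.png'); s=manip.state(); print(s['position'],s['ee_rot'],s['joint_pos'])
rep(c,['spool_dark_small','weight_brass','stand_green'])
for n in ['weight_brass','stand_green','spool_dark_small']: print(n,[(t['pixel'],round(t['confidence'],2)) for t in manip.tip_of(n,'wrist')[:2]])
E
```

```text
time_s: 1.45
position: [0.3224, 0.4332, 0.2365]
ee_rot: [3.141, 0.0, 2.403]
force: [-0.3, 0.2, -0.2]
gripper_width: 0.0852
grip_force: 0.0
time_s: 1.7
position: [0.4029, 0.3728, 0.2415]
ee_rot: [3.141, 0.0, 2.122]
force: [-0.4, 0.6, 0.2]
gripper_width: 0.0851
grip_force: 0.0
time_s: 1.95
position: [0.4829, 0.3126, 0.2465]
ee_rot: [3.141, 0.0, 1.842]
force: [0.7, 1.8, -0.3]
gripper_width: 0.0853
grip_force: 0.0
time_s: 2.45
position: [0.5555, 0.2547, 0.2511]
ee_rot: [-3.141, -0.0, 1.571]
force: [-0.1, -0.9, -0.4]
gripper_width: 0.0854
grip_force: 0.0
[0.5554 0.255  0.2512] [-3.1412 -0.0001  1.572 ] [0.3542 0.4443 1.4621 0.0002 1.2356 0.3529]
spool_dark_small 0.59 [313. 215.] 713 ztop 0.0574 n 480 circ 0.5526 0.2339 r 0.0234
weight_brass 0.6 [321. 242.] 1465 ztop 0.0832 n 1201 circ 0.5560 0.2310 r 0.0191
stand_green 0.59 [334. 206.] 2391 ztop 0.0447 n 33 circ 0.5688 0.1590 r 0.0064
weight_brass [([321.6, 233.5], 0.7)]
stand_green []
spool_dark_small [([319.7, 220.2], 0.8)]
```

View pics/w1.png

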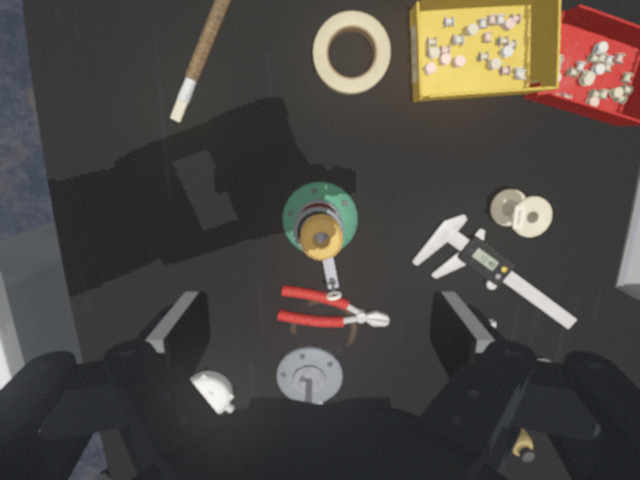

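The wrist view shows the brass weight at (321,237), on the dark spool on the green stand, with the guide arm pointing down to (334,296) and the side cutters beyond it. The measured top is 0.083 with r 19.1 mm, as expected. I'll grasp the brass weight just above the spool flange.

```bash
python3 -m jog '[[[0,0,0,0,-0.24,-0.5,0],[0,0,0,0,-0.24,-1,0],[0,0,0,0,-0.24,-1,0]]]' 40
python3 -m jog '[[[0,0,0,0,0,-0.5,0],[0,0,0,0,0,-0.91,0],[0,0,0,0,0,-0.91,0],[0,0,0,0,0,-0.91,1],[0,0,0,0,0,-0.91,1],[0,0,0,0,0,-0.91,1],[0,0,0,0,0,-0.91,1],[0,0,0,0,0,-0.91,1]]]' 40
```

```text
time_s: 3.18
position: [0.5543, 0.2298, 0.1485]
ee_rot: [-3.136, 0.002, 1.57]
force: [0.0, -0.6, -0.4]
gripper_width: 0.0854
grip_force: 0.0
time_s: 4.18
position: [0.5568, 0.2307, 0.0623]
ee_rot: [3.139, -0.001, 1.57]
force: [-3.6, -0.5, 11.8]
gripper_width: 0.037
grip_force: 39.1
```

```bash
python3 -m jog '[[[0,0,0,0,0,0.1,1],[0,0,0,0,0,0.3,1],[0,0,0,0,0,0.6,1],[0,0,0,0,0,0.8,1],[0,0,0,0,0,0.8,1],[0,0,0,0,0,0.8,1]]]'
python3 - <<'E'
from h import *
c=snap('top','t2.png'); rep(c,['spool_dark_small','weight_brass','stand_grey'],'top')
c=snap('wrist'); rep(c,['spool_dark_small','weight_brass','stand_green'])
E
```

```text
time_s: 4.92
position: [0.5557, 0.2302, 0.14]
ee_rot: [-3.141, 0.0, 1.57]
force: [0.2, -0.3, -1.2]
gripper_width: 0.0366
grip_force: 40.3
spool_dark_small 0.81 [204. 239.] 401 ztop 0.0593 n 256 circ 0.5537 0.2269 r 0.0217
spool_dark_small 0.64 [194. 226.] 27 ztop 0.1566 n 6 circ 0.5575 0.2114 r 0.0022
stand_grey 0.73 [312. 246.] 1775 ztop 0.0313 n 12 circ 0.5531 0.0022 r 0.0389
spool_dark_small 0.76 [314. 227.] 3517 ztop 0.0573 n 2844 circ 0.5532 0.2324 r 0.0238
weight_brass 0.65 [317. 312.] 8359 ztop 0.1601 n 6306 circ 0.5551 0.2304 r 0.0194
stand_green 0.63 [327. 192.] 4006 ztop 0.0737 n 75 circ 0.5548 0.2332 r 0.0036
```

```bash
python3 -m jog '[[[0,0,0,-0.3,0.2,0,1],[0,0,0,-0.7,0.5,0,1],[0,0,0,-0.7,0.5,0,1]]]'
python3 -m jog '[[[0,0,0,-0.3,0.2,-0.3,1],[0,0,0,-0.66,0.4,-0.7,1],[0,0,0,-0.66,0.4,-0.8,1],[0,0,0,-0.66,0.4,-0.8,1]]]'
python3 -m jog '[[[0,0,0,0,0,-0.3,1],[0,0,0,0,0,-0.45,1],[0,0,0,0,0,-0.51,1],[0,0,0,0,0,-0.52,1],[0,0,0,0,0,-0.52,1]]]'
```

```text
time_s: 5.7
position: [0.4839, 0.2817, 0.1403]
ee_rot: [-3.141, 0.0, 1.573]
force: [-0.4, 0.0, -2.5]
gripper_width: 0.0365
grip_force: 40.5
time_s: 6.2
position: [0.4208, 0.3202, 0.0601]
ee_rot: [-3.142, 0.0, 1.57]
force: [1.6, 0.1, -1.5]
gripper_width: 0.0366
grip_force: 40.7
time_s: 6.82
position: [0.4213, 0.3194, 0.0103]
ee_rot: [3.141, 0.001, 1.57]
force: [-3.5, -12.3, 22.7]
gripper_width: 0.0367
grip_force: 43.0
```

```bash
python3 -m jog '[[[0,0,0,0,0,0,0.8],[0,0,0,0,0,0,0],[0,0,0,0,0,0,0],[0,0,0,0,0,0,0]]]'
python3 -m jog '[[[0,0,0,0,0,0.5,0],[0,0,0,0,0,1,0],[0,0,0,0,0,1,0],[0,0,0,0,0,1,0]]]'
python3 - <<'E'
from h import *
c=snap('wrist','w3.png'); rep(c,['spool_dark_small','weight_brass','stand_green'])
E
```

```text
time_s: 7.32
position: [0.4204, 0.3204, 0.0084]
ee_rot: [3.141, -0.0, 1.57]
force: [0.6, 0.4, 0.8]
gripper_width: 0.0851
grip_force: 0.0
time_s: 7.82
position: [0.4198, 0.3202, 0.1077]
ee_rot: [-3.141, 0.0, 1.57]
force: [-0.1, -0.3, -0.8]
gripper_width: 0.0854
grip_force: 0.0
weight_brass 0.82 [323. 244.] 3259 ztop 0.0336 n 1695 circ 0.4219 0.3163 r 0.0183
stand_green 0.83 [519. 319.] 2302 ztop 0.0412 n 145 circ 0.5630 0.2030 r 0.0472
stand_green 0.58 [522. 337.] 594 ztop 0.0562 n 80 circ 0.5581 0.2542 r 0.0061
```

View pics/w3.png

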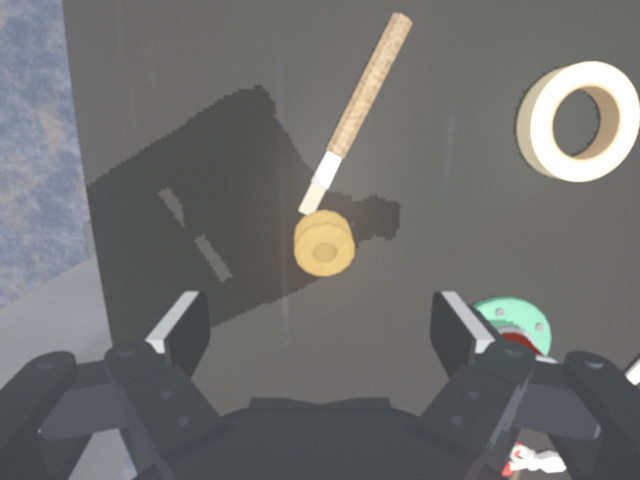

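The brass weight at (324,243) came down with its edge on the tip of the bystander brush at (310,205): its top is 0.0336 where flat would be 0.027. I'll re-grip it and set it 7 cm further from the brush.

```bash
python3 -m jog '[[[0,0,0,0.02,-0.04,-0.5,0],[0,0,0,0.02,-0.04,-0.98,0],[0,0,0,0.02,-0.04,-0.98,0],[0,0,0,0.02,-0.04,-0.98,1],[0,0,0,0.02,-0.04,-0.98,1],[0,0,0,0.02,-0.04,-0.98,1],[0,0,0,0.02,-0.04,-0.98,1],[0,0,0,0.02,-0.04,-0.98,1]]]' 20
python3 -m jog '[[[0,0,0,0,0,0.2,1],[0,0,0,0,-0.3,0.2,1],[0,0,0,0,-0.7,0.2,1],[0,0,0,0,-0.7,0.2,1],[0,0,0,0,-0.7,0.05,1],[0,0,0,0,-0.7,0.0,1],[0,0,0,0,-0.7,0.0,1]]]'
python3 -m jog '[[[0,0,0,0,0,0,0.7],[0,0,0,0,0,0,0],[0,0,0,0,0,0,0],[0,0,0,0,0,0,0]]]'
python3 -m jog '[[[0,0,0,0,0,0.5,0],[0,0,0,0,0,1,0],[0,0,0,0,0,1,0],[0,0,0,0,0,1,0]]]'
python3 - <<'E'
from h import *
c=snap('wrist','w4.png'); rep(c,['spool_dark_small','weight_brass','stand_green'])
E
```

```text
time_s: 9.02
position: [0.4232, 0.3168, 0.0117]
ee_rot: [3.139, -0.001, 1.57]
force: [1.5, -1.6, 7.4]
gripper_width: 0.0374
grip_force: 19.5
time_s: 9.9
position: [0.4229, 0.2475, 0.0101]
ee_rot: [3.14, -0.001, 1.571]
force: [1.7, 0.5, 3.8]
gripper_width: 0.037
grip_force: 19.5
time_s: 10.4
position: [0.4218, 0.2462, 0.0101]
ee_rot: [-3.141, 0.0, 1.57]
force: [-0.0, -0.0, -0.2]
gripper_width: 0.0854
grip_force: 0.0
time_s: 10.9
position: [0.4217, 0.2461, 0.1098]
ee_rot: [-3.141, 0.0, 1.57]
force: [0.0, -0.1, -0.6]
gripper_width: 0.0853
grip_force: 0.0
spool_dark_small 0.73 [531. 264.] 6209 ztop 0.0572 n 3863 circ 0.5529 0.2320 r 0.0241
weight_brass 0.73 [321. 235.] 2587 ztop 0.0271 n 2197 circ 0.4219 0.2518 r 0.0190
stand_green 0.93 [492. 234.] 6283 ztop 0.0803 n 289 circ 0.5533 0.2315 r 0.0028
```

```bash
python3 -m jog '[[[0,0,0,0.7,-0.07,0.4,0],[0,0,0,0.7,-0.07,0.4,0]]]' 40
python3 -m jog '[[[0,0,0,0.613,-0.07,0,0],[0,0,0,0.613,-0.07,0,0],[0,0,0,0.613,-0.07,0,0],[0,0,0,0.613,-0.07,-0.4,0],[0,0,0,0.613,-0.07,-0.4,0]]]'
python3 -m jog '[[[0,0,0,0,0,-0.5,0],[0,0,0,0,0,-0.86,0],[0,0,0,0,0,-0.86,0],[0,0,0,0,0,-0.86,1],[0,0,0,0,0,-0.86,1],[0,0,0,0,0,-0.86,1],[0,0,0,0,0,-0.86,1],[0,0,0,0,0,-0.86,1]]]'
```

```text
time_s: 11.35
position: [0.4946, 0.2392, 0.1512]
ee_rot: [3.14, -0.001, 1.57]
force: [-0.3, 1.1, 0.4]
gripper_width: 0.0855
grip_force: 0.0
time_s: 11.98
position: [0.5508, 0.232, 0.1079]
ee_rot: [-3.136, 0.002, 1.571]
force: [0.1, 0.0, 0.7]
gripper_width: 0.0854
grip_force: 0.0
time_s: 12.98
position: [0.5543, 0.2327, 0.0263]
ee_rot: [3.139, -0.001, 1.57]
force: [-1.6, 0.1, 9.4]
gripper_width: 0.0462
grip_force: 40.9
```

```bash
python3 -m jog '[[[0,0,0,0,0,0.2,1],[0,0,0,0,0,0.5,1],[0,0,0,0,0,0.8,1],[0,0,0,0,0,1,1],[0,0,0,0,0,1,1],[0,0,0,0,0,1,1]]]'
python3 - <<'E'
from h import *
c=snap('wrist','w5.png'); rep(c,['spool_dark_small','stand_green','stand_grey'])
o=snap('top'); rep(o,['stand_green','spool_dark_small','stand_grey'],'top')
# green felt/base colour fit
for cam,k in (('top',o),('wrist',c)):
    h=cv2.cvtColor(k['color'],cv2.COLOR_RGB2HSV); m=(h[...,0]>65)&(h[...,0]<95)&(h[...,1]>90)
    P=cloud(k,m); P=P[(P[:,2]<.02)&(np.hypot(P[:,0]-.556,P[:,1]-.231)<.06)]
    print(cam,len(P),cv2.minEnclosingCircle(P[:,:2].astype(np.float32)),np.median(P[:,2]))
E
```

```text
time_s: 13.72
position: [0.553, 0.2322, 0.124]
ee_rot: [-3.141, 0.0, 1.57]
force: [0.1, -0.1, -1.8]
gripper_width: 0.0462
grip_force: 42.2
spool_dark_small 0.77 [320. 323.] 16102 ztop 0.1548 n 11841 circ 0.5522 0.2316 r 0.0242
stand_green 0.8 [324. 216.] 6729 ztop 0.0153 n 4398 circ 0.5546 0.2327 r 0.0373
stand_green 0.69 [208. 237.] 1113 ztop 0.0200 n 166 circ 0.5556 0.1972 r 0.0437
spool_dark_small 0.48 [198. 227.] 143 ztop 0.1551 n 32 circ 0.5547 0.2100 r 0.0107
stand_grey 0.66 [313. 248.] 1736 ztop 0.0287 n 10 circ 0.5507 0.0015 r 0.0390
top 526 ((0.5567091107368469, 0.2286599576473236), 0.03884325921535492) 0.009675503080806096
wrist 358 ((0.5540993213653564, 0.233173668384552), 0.0388730987906456) 0.009088612058478458
```

View pics/w5.png

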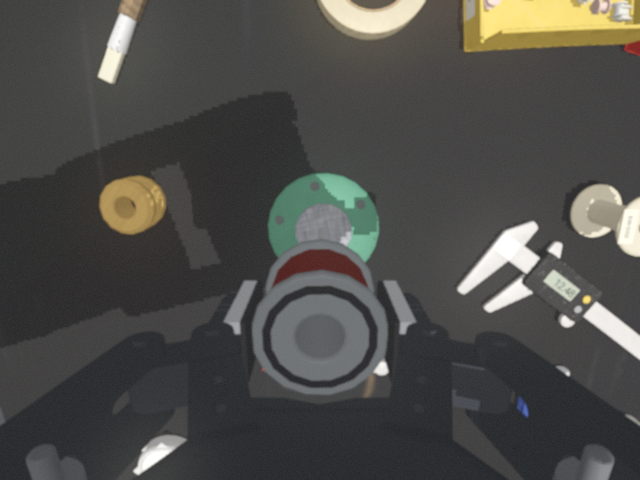

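The picture shows the dark spool held level at (320,333), the green felt clear at (323,230) and the brass weight standing at (130,205). I'm carrying the dark spool to free bench near (0.42, -0.12).

```bash
python3 -m jog '[[[0,0,0,-0.2,-0.4,0,1],[0,0,0,-0.35,-0.88,0,1]]]'
python3 -m jog '[[[0,0,0,-0.2,-0.5,0,1],[0,0,0,-0.35,-0.88,0,1]]]'
python3 -m jog '[[[0,0,0,-0.2,-0.5,0,1],[0,0,0,-0.35,-0.88,0,1]]]'
python3 -m jog '[[[0,0,0,-0.2,-0.5,0,1],[0,0,0,-0.3,-0.88,0,1],[0,0,0,-0.3,-0.88,-0.3,1],[0,0,0,-0.3,-0.88,-0.6,1],[0,0,0,-0.3,-0.88,-0.6,1]]]'
python3 -m jog '[[[0,0,0,0,0,-0.25,1],[0,0,0,0,0,-0.42,1],[0,0,0,0,0,-0.49,1],[0,0,0,0,0,-0.52,1],[0,0,0,0,0,-0.52,1],[0,0,0,0,0,-0.52,1]]]'
```

```text
time_s: 14.38
position: [0.5176, 0.1438, 0.124]
ee_rot: [-3.141, 0.0, 1.572]
force: [1.0, -0.9, -1.0]
gripper_width: 0.0459
grip_force: 42.2
time_s: 14.62
position: [0.4825, 0.0547, 0.1243]
ee_rot: [-3.142, 0.0, 1.57]
force: [0.8, -0.1, -1.8]
gripper_width: 0.0462
grip_force: 42.2
time_s: 14.88
position: [0.4476, -0.0332, 0.1244]
ee_rot: [3.141, 0.0, 1.57]
force: [0.9, 0.4, -2.3]
gripper_width: 0.0461
grip_force: 42.2
time_s: 15.5
position: [0.4174, -0.1194, 0.0631]
ee_rot: [-3.138, -0.001, 1.57]
force: [-0.1, -0.2, -0.8]
gripper_width: 0.0461
grip_force: 42.1
time_s: 16.25
position: [0.4187, -0.1198, 0.0128]
ee_rot: [3.141, 0.0, 1.57]
force: [-0.5, 0.7, -1.5]
gripper_width: 0.0459
grip_force: 42.2
```

```bash
python3 -m jog '[[[0,0,0,0,0,-0.01,1],[0,0,0,0,0,-0.02,1],[0,0,0,0,0,-0.02,1]]]'
python3 -m jog '[[[0,0,0,0,0,0,0.7],[0,0,0,0,0,0,0],[0,0,0,0,0,0,0],[0,0,0,0,0,0,0]]]'
python3 -m jog '[[[0,0,0,0,0,0.5,0],[0,0,0,0,0,1,0],[0,0,0,0,0,1,0],[0,0,0,0,0,1,0]]]'
python3 - <<'E'
from h import *
c=snap('wrist'); rep(c,['spool_dark_small'])
E
```

```text
time_s: 16.62
position: [0.4187, -0.1198, 0.0122]
ee_rot: [3.141, 0.0, 1.57]
force: [-10.2, 2.6, 38.5]
gripper_width: 0.0461
grip_force: 46.8
time_s: 17.12
position: [0.4184, -0.1197, 0.0103]
ee_rot: [-3.142, -0.0, 1.57]
force: [-0.9, -0.0, 0.5]
gripper_width: 0.0857
grip_force: 0.0
time_s: 17.62
position: [0.4181, -0.1195, 0.1098]
ee_rot: [-3.141, -0.0, 1.57]
force: [-0.4, 1.1, -0.3]
gripper_width: 0.0853
grip_force: 0.0
spool_dark_small 0.68 [321. 249.] 5339 ztop 0.0433 n 4209 circ 0.4178 -0.1205 r 0.0240
spool_dark_small 0.27 [324.  32.] 6042 ztop 0.0177 n 5832 circ 0.4179 0.0072 r 0.0325
```

```bash
python3 -m jog '[[[0,0,0,0.6,-0.58,0.9,0],[0,0,0,0.6,-0.58,0.9,0],[0,0,0,0.6,-0.58,0.9,0]]]'
python3 -m jog '[[[0,0,0,0.58,-0.58,0,0],[0,0,0,0.58,-0.58,0,0],[0,0,0,0.58,-0.58,0,0],[0,0,0,0.58,-0.58,0,0]]]'
python3 - <<'E'
from h import *
c=snap('wrist','w6.png'); print(manip.state()['position'],manip.state()['joint_pos'])
rep(c,['spool_copper_big','weight_alu','stand_blue'])
for n in ['weight_alu','spool_copper_big']: print(n,[(at_z(c,t['pixel'],.056 if 'w' in n[:1] else .014),round(t['confidence'],2)) for t in manip.tip_of(n,'wrist')[:2]])
h=cv2.cvtColor(c['color'],cv2.COLOR_RGB2HSV); m=(h[...,0]>100)&(h[...,0]<125)&(h[...,1]>100)
P=cloud(c,m); P=P[(P[:,2]<.02)&(np.hypot(P[:,0]-.5365,P[:,1]+.261)<.06)]
print(len(P),cv2.minEnclosingCircle(P[:,:2].astype(np.float32)),np.median(P[:,2]))
E
```

```text
time_s: 18.1
position: [0.4806, -0.1796, 0.2019]
ee_rot: [3.138, 0.002, 1.569]
force: [0.4, 0.7, -0.8]
gripper_width: 0.0852
grip_force: 0.0
time_s: 18.6
position: [0.5353, -0.2346, 0.199]
ee_rot: [-3.139, -0.001, 1.571]
force: [-0.1, -0.1, -0.4]
gripper_width: 0.0852
grip_force: 0.0
[ 0.5354 -0.2346  0.1994] [-0.4927  0.4474  1.5911  0.0001  1.1051 -0.4926]
spool_copper_big 0.59 [326. 234.] 3132 ztop 0.0575 n 2536 circ 0.5354 -0.2616 r 0.0291
stand_blue 0.66 [480.  64.] 16713 ztop 0.1087 n 253 circ 0.6724 -0.1078 r 0.0057
weight_alu [(array([ 0.5339, -0.261 ,  0.056 ]), 0.6)]
spool_copper_big [(array([ 0.5369, -0.2599,  0.014 ]), 0.87)]
1227 ((0.5335099697113037, -0.25924062728881836), 0.039234746247529984) 0.008682947428126035
```

View pics/w6.png

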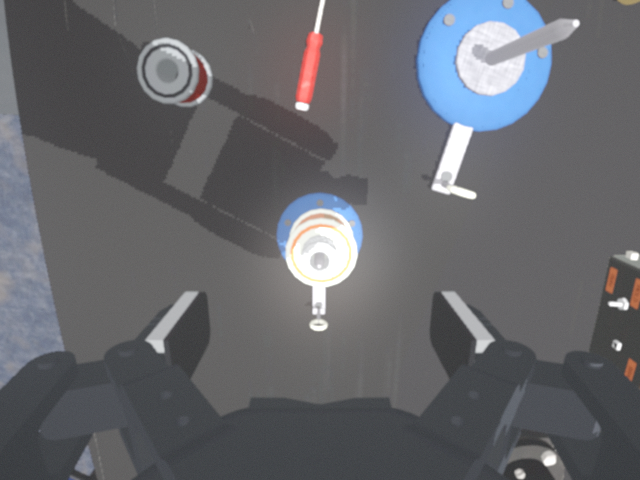

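The picture shows the alu weight on the copper spool at (320,257), the blue base of stand_blue at (320,230) with its guide at (318,323), the larger look-alike stand at (485,60), and the dark spool standing at (172,72). I'll grasp the alu weight.

```bash
python3 -m jog '[[[0,0,0,0,-0.265,-0.3,0],[0,0,0,0,-0.265,-0.7,0],[0,0,0,0,-0.265,-0.7,0]]]' 30
python3 - <<'E'
from h import *
c=snap('wrist'); m=np.ones((480,640),bool); P=cloud(c,m); P=P[(P[:,2]>.064)&(P[:,2]<.1)&(np.hypot(P[:,0]-.535,P[:,1]+.261)<.022)]
T=P[abs(P[:,2]-.083)<.003]; print(len(T),cv2.minEnclosingCircle(T[:,:2].astype(np.float32)),T[:,2].mean())
S=P[P[:,2]>.0865]; print('spindle',len(S),S.mean(0) if len(S) else '', S[:,2].max() if len(S) else '')
E
python3 -m jog '[[[0,0,0,0,0,-0.4,0],[0,0,0,0,0,-0.66,0],[0,0,0,0,0,-0.66,0],[0,0,0,0,0,-0.66,1],[0,0,0,0,0,-0.66,1],[0,0,0,0,0,-0.66,1],[0,0,0,0,0,-0.66,1],[0,0,0,0,0,-0.66,1]]]' 30
```

```text
time_s: 19.27
position: [0.5349, -0.2614, 0.1281]
ee_rot: [-3.137, -0.003, 1.57]
force: [-0.1, -0.1, 0.7]
gripper_width: 0.0853
grip_force: 0.0
1256 ((0.533949613571167, -0.25881198048591614), 0.013662478886544704) 0.08170206977596928
spindle 27 [ 0.5338 -0.2601  0.0879] 0.08924163173719703
time_s: 20.32
position: [0.5367, -0.2624, 0.0653]
ee_rot: [3.141, 0.001, 1.57]
force: [-1.8, 1.0, 7.1]
gripper_width: 0.0274
grip_force: 29.1
```

```bash
python3 -m jog '[[[0,0,0,0,0,0.1,1],[0,0,0,0,0,0.3,1],[0,0,0,0,0,0.6,1],[0,0,0,0,0,0.7,1],[0,0,0,0,0,0.7,1]]]'
python3 -m jog '[[[0,0,0,-0.3,0,0,1],[0,0,0,-0.8,0.05,0,1],[0,0,0,-0.8,0.05,0,1],[0,0,0,-0.8,0.05,0,1]]]'
python3 - <<'E'
from h import *
c=snap('wrist'); rep(c,['weight_alu']); print(manip.state()['position'])
E
python3 -m jog '[[[0,0,0,-0.35,0.05,-0.4,1],[0,0,0,-0.35,0.05,-0.8,1],[0,0,0,-0.35,0.05,-1,1],[0,0,0,-0.35,0.05,-1,1]]]'
python3 -m jog '[[[0,0,0,0,0,-0.15,1],[0,0,0,0,0,-0.22,1],[0,0,0,0,0,-0.22,1]]]'
```

```text
time_s: 20.95
position: [0.5365, -0.2622, 0.1346]
ee_rot: [3.141, 0.0, 1.57]
force: [0.8, 0.3, -1.3]
gripper_width: 0.0273
grip_force: 29.6
time_s: 21.45
position: [0.4567, -0.2573, 0.1339]
ee_rot: [3.142, -0.0, 1.57]
force: [0.2, -0.2, -0.1]
gripper_width: 0.0271
grip_force: 29.8
weight_alu 0.93 [323. 300.] 4675 ztop 0.1514 n 2975 circ 0.4561 -0.2538 r 0.0144
[ 0.4571 -0.2573  0.134 ]
time_s: 22.05
position: [0.4213, -0.2517, 0.033]
ee_rot: [-3.139, -0.002, 1.571]
force: [0.3, -0.9, -0.6]
gripper_width: 0.0267
grip_force: 29.8
time_s: 22.42
position: [0.4213, -0.2521, 0.012]
ee_rot: [-3.141, -0.0, 1.57]
force: [0.1, 0.1, -1.0]
gripper_width: 0.0269
grip_force: 29.8
```

```bash
python3 -m jog '[[[0,0,0,0,0,-0.01,1],[0,0,0,0,0,-0.02,1],[0,0,0,0,0,-0.025,1],[0,0,0,0,0,-0.025,1]]]'
python3 -m jog '[[[0,0,0,0,0,-0.01,1],[0,0,0,0,0,-0.01,1]]]'
```

```text
time_s: 22.92
position: [0.4214, -0.2522, 0.0098]
ee_rot: [3.142, 0.0, 1.57]
force: [0.3, -0.4, -1.1]
gripper_width: 0.0273
grip_force: 29.8
time_s: 23.18
position: [0.4215, -0.2522, 0.0093]
ee_rot: [3.141, 0.0, 1.57]
force: [-3.1, 1.1, 8.4]
gripper_width: 0.0271
grip_force: 30.5
```

```bash
python3 -m jog '[[[0,0,0,0,0,0,0.7],[0,0,0,0,0,0,0],[0,0,0,0,0,0,0],[0,0,0,0,0,0,0]]]'
python3 -m jog '[[[0,0,0,0,0,0.5,0],[0,0,0,0,0,1,0],[0,0,0,0,0,1,0],[0,0,0,0,0,1,0]]]'
python3 - <<'E'
from h import *
c=snap('wrist'); rep(c,['weight_alu','spool_dark_small','spool_copper_big']); print(manip.state()['position'])
E
python3 -m jog '[[[0,0,0,0.6,-0.05,0.4,0],[0,0,0,0.6,-0.05,0.4,0],[0,0,0,0.6,-0.05,0.4,0]]]' 50
python3 -m jog '[[[0,0,0,0.535,-0.04,0,0],[0,0,0,0.535,-0.04,0,0],[0,0,0,0.535,-0.04,0,0],[0,0,0,0.535,-0.04,0,0]]]'
python3 - <<'E'
from h import *
c=snap('wrist'); rep(c,['weight_alu','spool_copper_big']); print(manip.state()['position'])
P=cloud(c,np.ones((480,640),bool)); S=P[(P[:,2]>.065)&(P[:,2]<.1)&(np.hypot(P[:,0]-.535,P[:,1]+.261)<.015)]; print('spindle',len(S),np.median(S,0),S.min(0),S.max(0))
E
```

```text
time_s: 23.68
position: [0.4214, -0.2522, 0.0087]
ee_rot: [-3.142, -0.0, 1.57]
force: [0.4, 0.8, -0.9]
gripper_width: 0.0797
grip_force: 0.0
time_s: 24.18
position: [0.4211, -0.2519, 0.1083]
ee_rot: [-3.141, -0.0, 1.57]
force: [-0.5, 0.1, -0.5]
gripper_width: 0.0854
grip_force: 0.0
weight_alu 0.92 [319. 237.] 1438 ztop 0.0269 n 1037 circ 0.4209 -0.2488 r 0.0141
spool_dark_small 0.71 [317.  28.] 4583 ztop 0.0435 n 3401 circ 0.4179 -0.1223 r 0.0239
spool_copper_big 0.57 [509. 259.] 9036 ztop 0.0572 n 6365 circ 0.5347 -0.2617 r 0.0297
[ 0.4209 -0.2519  0.1077]
time_s: 24.75
position: [0.4811, -0.2569, 0.148]
ee_rot: [-3.141, -0.001, 1.571]
force: [-0.4, -0.1, -0.2]
gripper_width: 0.0852
grip_force: 0.0
time_s: 25.25
position: [0.5336, -0.2611, 0.1484]
ee_rot: [-3.14, -0.001, 1.57]
force: [-0.6, -0.7, 0.2]
gripper_width: 0.0852
grip_force: 0.0
weight_alu 0.86 [175. 210.] 1378 ztop 0.0268 n 802 circ 0.4206 -0.2484 r 0.0144
spool_copper_big 0.67 [329. 236.] 5784 ztop 0.0574 n 5150 circ 0.5352 -0.2614 r 0.0288
[ 0.5343 -0.2612  0.1488]
spindle 214 [ 0.5338 -0.2584  0.0806] [ 0.5301 -0.2638  0.0651] [ 0.5376 -0.2564  0.0894]
```

```bash
python3 -m jog '[[[0,0,0,0.01,0,-0.5,0],[0,0,0,0.01,0,-1,0],[0,0,0,0.01,0,-1,0]]]' 50
python3 -m jog '[[[0,0,0,0,0,-0.25,0],[0,0,0,0,0,-0.25,0],[0,0,0,0,0,-0.25,0],[0,0,0,0,0,-0.25,1],[0,0,0,0,0,-0.25,1],[0,0,0,0,0,-0.25,1],[0,0,0,0,0,-0.25,1]]]' 50
python3 -m jog '[[[0,0,0,0,0,0.2,1],[0,0,0,0,0,0.5,1],[0,0,0,0,0,0.8,1],[0,0,0,0,0,1,1],[0,0,0,0,0,1,1],[0,0,0,0,0,1,1]]]'
python3 - <<'E'
from h import *
c=snap('wrist','w7.png'); rep(c,['spool_copper_big']); print(manip.state()['position'])
E
```

```text
time_s: 25.78
position: [0.5337, -0.2601, 0.0461]
ee_rot: [-3.136, -0.003, 1.57]
force: [-1.0, 0.3, 0.5]
gripper_width: 0.0855
grip_force: 0.0
time_s: 26.65
position: [0.5363, -0.2614, 0.025]
ee_rot: [3.141, 0.001, 1.57]
force: [-2.2, 1.5, 8.5]
gripper_width: 0.0556
grip_force: 53.2
time_s: 27.4
position: [0.5354, -0.2609, 0.1233]
ee_rot: [-3.141, -0.001, 1.57]
force: [-0.5, -0.4, -3.4]
gripper_width: 0.0556
grip_force: 55.0
spool_copper_big 0.86 [322. 321.] 22802 ztop 0.1555 n 18211 circ 0.5348 -0.2614 r 0.0295
[ 0.5354 -0.2609  0.1229]
```

View pics/w7.png

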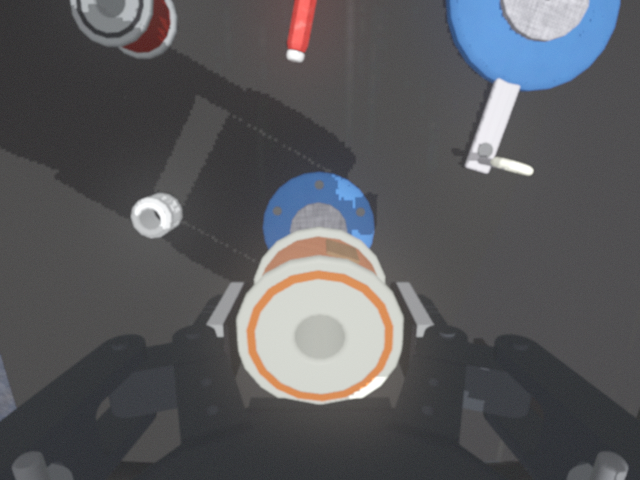

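The picture shows the copper spool held level at (320,330), and the alu weight standing on the bench at (157,215). I'll carry the spool towards green and re-measure the spindle on approach.

```bash
python3 -m jog '[[[0,0,0,0.05,0.4,0.1,1],[0,0,0,0.05,1,0.1,1]]]'
python3 -m jog '[[[0,0,0,0.05,0.5,0,1],[0,0,0,0.05,1,0,1]]]'
python3 -m jog '[[[0,0,0,0.05,0.5,0,1],[0,0,0,0.05,1,0,1]]]'
python3 -m jog '[[[0,0,0,0.05,0.5,0,1],[0,0,0,0.05,0.9,0,1],[0,0,0,0.05,0.9,0,1],[0,0,0,0.05,0.9,0,1]]]'
python3 - <<'E'
from h import *
c=snap('wrist','w8.png'); rep(c,['spool_copper_big']); print(manip.state()['position'])
P=cloud(c,np.ones((480,640),bool)); S=P[(P[:,2]>.025)&(P[:,2]<.1)&(np.hypot(P[:,0]-.555,P[:,1]-.232)<.015)]
for a in np.arange(.025,.09,.013):
    Q=S[(S[:,2]>a)&(S[:,2]<a+.013)]; 
    if len(Q): print(round(a,3),len(Q),np.median(Q,0),Q.min(0)[:2],Q.max(0)[:2])
print(manip.tip_of('stand_green','wrist')[:1])
E
```

```text
time_s: 27.75
position: [0.5411, -0.161, 0.1336]
ee_rot: [3.141, 0.0, 1.568]
force: [0.5, 0.8, -3.1]
gripper_width: 0.0558
grip_force: 54.8
time_s: 28.0
position: [0.5456, -0.0595, 0.1331]
ee_rot: [-3.141, -0.0, 1.57]
force: [0.9, 0.1, -3.1]
gripper_width: 0.0564
grip_force: 54.9
time_s: 28.25
position: [0.5507, 0.0405, 0.1331]
ee_rot: [-3.141, 0.0, 1.57]
force: [-0.0, -0.3, -3.2]
gripper_width: 0.0555
grip_force: 54.9
time_s: 28.75
position: [0.5556, 0.1285, 0.1332]
ee_rot: [-3.141, 0.0, 1.571]
force: [1.2, -0.9, -3.1]
gripper_width: 0.0561
grip_force: 54.8
spool_copper_big 0.92 [322. 321.] 22881 ztop 0.1653 n 18223 circ 0.5550 0.1281 r 0.0295
[0.5558 0.1279 0.1335]
0.025 37 [0.5544 0.2284 0.0315] [0.5508 0.2278] [0.5582 0.2309]
0.038 44 [0.5545 0.2284 0.0448] [0.5509 0.2277] [0.5585 0.231 ]
0.051 55 [0.5551 0.2286 0.0576] [0.5508 0.2278] [0.5584 0.2313]
0.064 57 [0.5546 0.2286 0.0707] [0.5509 0.2279] [0.5586 0.2307]
0.077 229 [0.5546 0.2308 0.0831] [0.5511 0.2279] [0.5585 0.2353]
[{'pixel': [321.3, 81.0], 'confidence': 0.77}]
```

```bash
python3 -m jog '[[[0,0,0,0,0.4,0,1],[0,0,0,0,0.8,0,1],[0,0,0,0,0.8,0,1]]]'
python3 -m jog '[[[0,0,0,0,0.24,0,1],[0,0,0,0,0.24,0,1],[0,0,0,0,0.24,0,1],[0,0,0,0,0.24,-0.15,1],[0,0,0,0,0.24,-0.25,1],[0,0,0,0,0.24,-0.25,1]]]'
python3 -m jog '[[[0,0,0,0,0,-0.1,1],[0,0,0,0,0,-0.2,1],[0,0,0,0,0,-0.3,1],[0,0,0,0,0,-0.3,1]]]'
```

```text
time_s: 29.28
position: [0.5558, 0.2102, 0.1337]
ee_rot: [3.141, -0.0, 1.572]
force: [-0.2, -0.1, -2.7]
gripper_width: 0.056
grip_force: 54.8
time_s: 30.02
position: [0.5552, 0.2324, 0.1074]
ee_rot: [-3.139, 0.001, 1.57]
force: [0.1, -0.1, -2.9]
gripper_width: 0.0559
grip_force: 54.8
time_s: 30.52
position: [0.5554, 0.2327, 0.0778]
ee_rot: [-3.14, 0.001, 1.57]
force: [0.1, -0.5, -4.2]
gripper_width: 0.0559
grip_force: 54.8
```

Bottom is about 0.067, threaded on the spindle with no side force. Continuing down.

```bash
python3 -m jog '[[[0,0,0,0,0,-0.12,1],[0,0,0,0,0,-0.24,1],[0,0,0,0,0,-0.36,1],[0,0,0,0,0,-0.46,1],[0,0,0,0,0,-0.5,1],[0,0,0,0,0,-0.5,1],[0,0,0,0,0,-0.51,1],[0,0,0,0,0,-0.51,1]]]'
python3 -m jog '[[[0,0,0,0,0,-0.01,1],[0,0,0,0,0,-0.015,1],[0,0,0,0,0,-0.015,1]]]'
```

```text
time_s: 31.52
position: [0.556, 0.2329, 0.0281]
ee_rot: [3.141, -0.0, 1.57]
force: [-1.2, 0.3, -2.6]
gripper_width: 0.0559
grip_force: 54.9
time_s: 31.9
position: [0.5558, 0.2328, 0.0263]
ee_rot: [-3.142, 0.0, 1.57]
force: [0.0, 0.4, -3.0]
gripper_width: 0.0559
grip_force: 54.9
```

```bash
python3 -m jog '[[[0,0,0,0,0,-0.01,1],[0,0,0,0,0,-0.01,1]]]'
python3 -m jog '[[[0,0,0,0,0,-0.008,1],[0,0,0,0,0,-0.008,1]]]'
```

```text
time_s: 32.15
position: [0.5558, 0.2328, 0.0252]
ee_rot: [-3.141, 0.0, 1.57]
force: [0.2, -0.9, -3.2]
gripper_width: 0.0557
grip_force: 54.9
time_s: 32.4
position: [0.5559, 0.2329, 0.0251]
ee_rot: [3.142, 0.0, 1.57]
force: [-2.1, -1.4, 6.1]
gripper_width: 0.0558
grip_force: 55.7
```

```bash
python3 -m jog '[[[0,0,0,0,0,0,0.7],[0,0,0,0,0,0,0],[0,0,0,0,0,0,0],[0,0,0,0,0,0,0]]]'
python3 -m jog '[[[0,0,0,0,0,0.5,0],[0,0,0,0,0,1,0],[0,0,0,0,0,1,0],[0,0,0,0,0,1,0]]]'
python3 -m jog '[[[0,0,0,-0.6,0.1,0,0],[0,0,0,-0.7,0.1,0,0],[0,0,0,-0.7,0.1,0,0]]]'
python3 -m jog '[[[0,0,0,-0.64,0.09,0,0],[0,0,0,-0.64,0.09,0,0],[0,0,0,-0.64,0.09,0,0],[0,0,0,-0.64,0.09,0,0]]]'
python3 - <<'E'
from h import *
c=snap('wrist'); rep(c,['spool_copper_big','weight_brass']); print(manip.state()['position'])
P=cloud(c,np.ones((480,640),bool)); S=P[(P[:,2]>.064)&(P[:,2]<.1)&(np.hypot(P[:,0]-.555,P[:,1]-.232)<.015)]
print(len(S),S.min(0),S.max(0))
E
```

```text
time_s: 32.9
position: [0.556, 0.2328, 0.0245]
ee_rot: [3.141, -0.0, 1.57]
force: [-0.0, -1.1, -0.5]
gripper_width: 0.0852
grip_force: 0.0
time_s: 33.4
position: [0.5556, 0.2327, 0.124]
ee_rot: [-3.141, 0.0, 1.57]
force: [0.7, -0.5, -0.8]
gripper_width: 0.0854
grip_force: 0.0
time_s: 33.78
position: [0.4856, 0.2429, 0.1238]
ee_rot: [-3.141, 0.0, 1.571]
force: [1.0, 0.6, -0.1]
gripper_width: 0.0856
grip_force: 0.0
time_s: 34.28
position: [0.4233, 0.2518, 0.1245]
ee_rot: [3.141, -0.0, 1.57]
force: [0.0, 0.1, -0.8]
gripper_width: 0.0855
grip_force: 0.0
spool_copper_big 0.88 [521. 264.] 7738 ztop 0.0573 n 5261 circ 0.5550 0.2326 r 0.0294
weight_brass 0.98 [317. 236.] 2363 ztop 0.0271 n 1985 circ 0.4219 0.2516 r 0.0193
[0.4226 0.2517 0.1244]
424 [0.5499 0.2282 0.0641] [0.5578 0.2367 0.089 ]
```

```bash
python3 -m jog '[[[0,0,0,-0.01,0,-0.5,0],[0,0,0,-0.01,0,-0.9,0],[0,0,0,-0.01,0,-0.9,0]]]' 40
python3 -m jog '[[[0,0,0,0,0,-0.23,0],[0,0,0,0,0,-0.24,0],[0,0,0,0,0,-0.24,1],[0,0,0,0,0,-0.24,1],[0,0,0,0,0,-0.24,1],[0,0,0,0,0,-0.24,1],[0,0,0,0,0,-0.24,1]]]' 40
python3 -m jog '[[[0,0,0,0,0,0.3,1],[0,0,0,0,0,0.8,1],[0,0,0,0,0,1,1],[0,0,0,0,0,1,1],[0,0,0,0,0,1,1]]]'
python3 - <<'E'
from h import *
c=snap('wrist','w9.png'); rep(c,['weight_brass']); print(manip.state()['position'])
E
```

```text
time_s: 34.8
position: [0.4198, 0.2511, 0.0326]
ee_rot: [-3.137, 0.002, 1.57]
force: [0.2, 0.2, 0.5]
gripper_width: 0.0855
grip_force: 0.0
time_s: 35.67
position: [0.4214, 0.2521, 0.0116]
ee_rot: [3.14, -0.0, 1.571]
force: [-2.3, -0.1, 12.0]
gripper_width: 0.0361
grip_force: 38.8
time_s: 36.3
position: [0.4203, 0.2516, 0.1096]
ee_rot: [-3.14, 0.001, 1.57]
force: [0.5, 0.1, -1.9]
gripper_width: 0.036
grip_force: 41.1
weight_brass 0.81 [321. 306.] 7819 ztop 0.1249 n 5873 circ 0.4197 0.2515 r 0.0193
[0.4203 0.2515 0.1093]
```

View pics/w9.png

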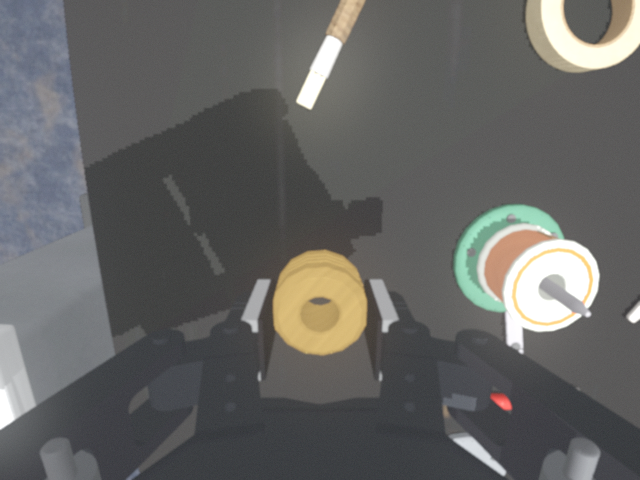

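The brass weight is held level at (320,300), and the copper spool is seated on the green stand at (545,275) with the spindle through it. Taking the brass weight over.

```bash
python3 -m jog '[[[0,0,0,0,0,0.2,1],[0,0,0,0.4,-0.1,0.25,1],[0,0,0,0.7,-0.1,0.25,1],[0,0,0,0.7,-0.1,0.25,1]]]'
python3 -m jog '[[[0,0,0,0.3,-0.1,0,1],[0,0,0,0.64,-0.1,0,1],[0,0,0,0.64,-0.1,0,1],[0,0,0,0.64,-0.1,0,1],[0,0,0,0.64,-0.1,0,1]]]'
python3 - <<'E'
from h import *
c=snap('wrist'); rep(c,['weight_brass']); print(manip.state()['position'])
E
```

```text
time_s: 36.9
position: [0.4919, 0.2415, 0.1344]
ee_rot: [-3.141, 0.0, 1.569]
force: [-0.6, -0.1, -2.2]
gripper_width: 0.0359
grip_force: 41.1
time_s: 37.52
position: [0.5538, 0.232, 0.1352]
ee_rot: [-3.141, 0.0, 1.571]
force: [-0.3, 0.9, -2.0]
gripper_width: 0.0359
grip_force: 41.2
weight_brass 0.72 [318. 307.] 7693 ztop 0.1505 n 5804 circ 0.5533 0.2320 r 0.0193
weight_brass 0.44 [322. 360.] 1487 ztop 0.0124 n 1314 circ 0.5543 0.1193 r 0.0414
[0.5543 0.232  0.1355]
```

```bash
python3 -m jog '[[[0,0,0,0.01,0,-0.15,1],[0,0,0,0.01,0,-0.3,1],[0,0,0,0.01,0,-0.42,1],[0,0,0,0.01,0,-0.42,1]]]'
python3 -m jog '[[[0,0,0,0,0,-0.1,1],[0,0,0,0,0,-0.18,1],[0,0,0,0,0,-0.22,1],[0,0,0,0,0,-0.23,1],[0,0,0,0,0,-0.23,1]]]'
python3 -m jog '[[[0,0,0,0,0,-0.01,1],[0,0,0,0,0,-0.015,1],[0,0,0,0,0,-0.015,1]]]'
```

```text
time_s: 38.12
position: [0.5552, 0.2316, 0.092]
ee_rot: [-3.139, 0.001, 1.57]
force: [0.5, 0.4, -1.4]
gripper_width: 0.0358
grip_force: 41.1
time_s: 38.75
position: [0.556, 0.2319, 0.0706]
ee_rot: [3.141, -0.0, 1.57]
force: [0.6, -0.9, -2.6]
gripper_width: 0.036
grip_force: 41.2
time_s: 39.12
position: [0.5559, 0.2318, 0.069]
ee_rot: [3.142, -0.0, 1.57]
force: [0.8, -0.2, -1.1]
gripper_width: 0.0358
grip_force: 41.2
```

```bash
python3 -m jog '[[[0,0,0,0,0,-0.01,1],[0,0,0,0,0,-0.01,1]]]'
python3 -m jog '[[[0,0,0,0,0,-0.008,1],[0,0,0,0,0,-0.008,1]]]'
```

```text
time_s: 39.38
position: [0.5558, 0.2318, 0.0679]
ee_rot: [-3.141, 0.0, 1.57]
force: [0.5, 0.0, -1.8]
gripper_width: 0.036
grip_force: 41.2
time_s: 39.62
position: [0.556, 0.2319, 0.0677]
ee_rot: [3.141, -0.0, 1.57]
force: [-1.9, -0.8, 4.4]
gripper_width: 0.0358
grip_force: 41.7
```

```bash
python3 -m jog '[[[0,0,0,0,0,0,0.7],[0,0,0,0,0,0,0],[0,0,0,0,0,0,0],[0,0,0,0,0,0,0]]]' 50
python3 -m jog '[[[0,0,0,0,0,0.5,0],[0,0,0,0,0,0.8,0],[0,0,0,0,0,0.8,0]]]'
python3 - <<'E'
from h import *
c=snap('wrist'); rep(c,['weight_brass','spool_copper_big'])
E
python3 -m jog '[[[0,0,0,-0.35,-0.88,0,0],[0,0,0,-0.35,-0.88,0,0]]]'
python3 -m jog '[[[0,0,0,-0.35,-0.88,0,0],[0,0,0,-0.35,-0.88,0,0]]]'
python3 -m jog '[[[0,0,0,-0.35,-0.88,0,0],[0,0,0,-0.35,-0.88,0,0]]]'
python3 -m jog '[[[0,0,0,-0.33,-0.88,-0.2,0],[0,0,0,-0.33,-0.88,-0.2,0],[0,0,0,-0.33,-0.88,-0.2,0],[0,0,0,-0.33,-0.88,-0.2,0]]]'
python3 - <<'E'
from h import *
c=snap('wrist'); rep(c,['spool_dark_small']); print(manip.state()['position'])
E
```

```text
time_s: 40.12
position: [0.5559, 0.2318, 0.0671]
ee_rot: [-3.142, 0.0, 1.57]
force: [0.7, 0.5, -0.2]
gripper_width: 0.0847
grip_force: 0.0
time_s: 40.5
position: [0.557, 0.2322, 0.1495]
ee_rot: [3.137, -0.001, 1.57]
force: [0.5, 1.1, -0.4]
gripper_width: 0.0854
grip_force: 0.0
weight_brass 0.92 [322. 251.] 3251 ztop 0.0832 n 2571 circ 0.5551 0.2316 r 0.0192
spool_copper_big 0.55 [318. 209.] 3039 ztop 0.0576 n 2475 circ 0.5553 0.2328 r 0.0290
time_s: 40.9
position: [0.5192, 0.1421, 0.1457]
ee_rot: [-3.139, 0.001, 1.57]
force: [0.6, -0.1, 1.2]
gripper_width: 0.0852
grip_force: 0.0
time_s: 41.15
position: [0.4841, 0.0539, 0.146]
ee_rot: [-3.139, 0.0, 1.569]
force: [0.7, -0.5, -0.3]
gripper_width: 0.0851
grip_force: 0.0
time_s: 41.4
position: [0.4492, -0.0339, 0.1462]
ee_rot: [-3.139, -0.0, 1.569]
force: [1.4, 0.2, -0.3]
gripper_width: 0.0855
grip_force: 0.0
time_s: 41.9
position: [0.4178, -0.1197, 0.1268]
ee_rot: [-3.141, -0.0, 1.57]
force: [-1.2, 0.4, 0.4]
gripper_width: 0.0853
grip_force: 0.0
[ 0.4181 -0.1194  0.1271]
```

```bash
python3 -m jog '[[[0,0,0,0,-0.01,-0.5,0],[0,0,0,0,-0.01,-0.9,0],[0,0,0,0,-0.01,-0.9,0]]]' 50
python3 -m jog '[[[0,0,0,0,0,-0.25,0],[0,0,0,0,0,-0.26,0],[0,0,0,0,0,-0.26,1],[0,0,0,0,0,-0.26,1],[0,0,0,0,0,-0.26,1],[0,0,0,0,0,-0.26,1],[0,0,0,0,0,-0.26,1]]]' 50
python3 -m jog '[[[0,0,0,0,0,0.3,1],[0,0,0,0,0,0.8,1],[0,0,0,0,0,1,1],[0,0,0,0,0,1,1],[0,0,0,0,0,1,1]]]'
python3 - <<'E'
from h import *
c=snap('wrist'); rep(c,['spool_dark_small']); print(manip.state()['position'])
E
```

```text
time_s: 42.38
position: [0.4167, -0.1199, 0.0356]
ee_rot: [-3.137, -0.002, 1.571]
force: [0.2, -1.5, 1.0]
gripper_width: 0.0854
grip_force: 0.0
time_s: 43.25
position: [0.4185, -0.1213, 0.0124]
ee_rot: [3.14, 0.001, 1.57]
force: [-2.5, 1.1, 13.4]
gripper_width: 0.0463
grip_force: 49.9
time_s: 43.88
position: [0.4174, -0.121, 0.1105]
ee_rot: [-3.141, -0.0, 1.57]
force: [-0.3, 0.2, -1.6]
gripper_width: 0.0459
grip_force: 53.4
spool_dark_small 0.6 [321. 320.] 16390 ztop 0.1412 n 12044 circ 0.4159 -0.1202 r 0.0248
[ 0.4173 -0.1209  0.1102]
```

```bash
python3 -m jog '[[[0,0,0,0.2,-0.2,0.2,1],[0,0,0,0.55,-0.65,0.2,1],[0,0,0,0.55,-0.7,0.2,1],[0,0,0,0.55,-0.7,0.2,1]]]'
python3 -m jog '[[[0,0,0,0.3,-0.3,0,1],[0,0,0,0.62,-0.7,0,1],[0,0,0,0.62,-0.7,0,1],[0,0,0,0.62,-0.7,0,1],[0,0,0,0.62,-0.7,0,1]]]'
python3 - <<'E'
from h import *
c=snap('wrist','w10.png'); rep(c,['spool_dark_small','stand_blue']); print(manip.state()['position'])
h=cv2.cvtColor(c['color'],cv2.COLOR_RGB2HSV); m=(h[...,0]>100)&(h[...,0]<125)&(h[...,1]>100)
P=cloud(c,m); P=P[(P[:,2]<.02)&(np.hypot(P[:,0]-.534,P[:,1]+.260)<.05)]
print(len(P),cv2.minEnclosingCircle(P[:,:2].astype(np.float32)))
E
```

```text
time_s: 44.48
position: [0.472, -0.1909, 0.13]
ee_rot: [-3.139, -0.001, 1.57]
force: [-0.8, 0.8, -2.0]
gripper_width: 0.0463
grip_force: 53.2
time_s: 45.1
position: [0.5341, -0.26, 0.131]
ee_rot: [-3.141, -0.001, 1.571]
force: [0.1, -0.3, -2.3]
gripper_width: 0.046
grip_force: 53.2
spool_dark_small 0.74 [321. 319.] 16350 ztop 0.1617 n 12071 circ 0.5335 -0.2594 r 0.0245
stand_blue 0.82 [323. 214.] 6344 ztop 0.0152 n 4240 circ 0.5341 -0.2596 r 0.0376
stand_blue 0.68 [516.  46.] 14906 ztop 0.0223 n 3138 circ 0.6753 -0.1601 r 0.0627
[ 0.5346 -0.2606  0.1314]
4492 ((0.5337595343589783, -0.2616947293281555), 0.04138651490211487)
```

View pics/w10.png

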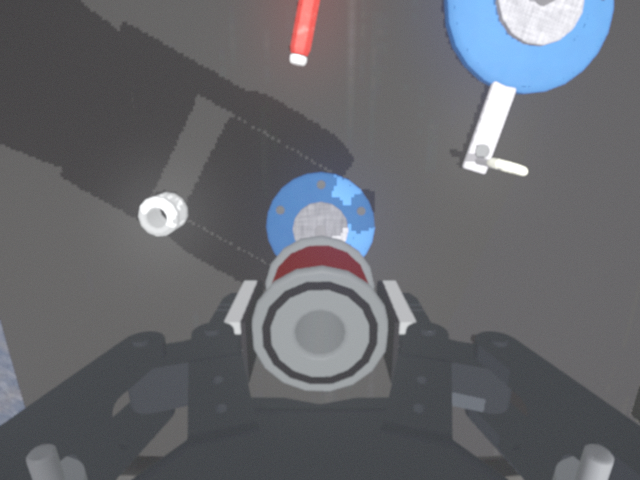

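The dark spool at (320,328) is level and centred over stand_blue at (320,225), with the alu weight waiting at (162,214). Lowering slowly.

```bash
python3 -m jog '[[[0,0,0,0,0,-0.15,1],[0,0,0,0,0,-0.3,1],[0,0,0,0,0,-0.45,1],[0,0,0,0,0,-0.5,1],[0,0,0,0,0,-0.5,1]]]'
python3 -m jog '[[[0,0,0,0,0,-0.12,1],[0,0,0,0,0,-0.24,1],[0,0,0,0,0,-0.36,1],[0,0,0,0,0,-0.46,1],[0,0,0,0,0,-0.51,1],[0,0,0,0,0,-0.52,1],[0,0,0,0,0,-0.52,1]]]'
python3 -m jog '[[[0,0,0,0,0,-0.01,1],[0,0,0,0,0,-0.015,1],[0,0,0,0,0,-0.015,1]]]'
```

```text
time_s: 45.88
position: [0.5348, -0.2611, 0.0808]
ee_rot: [-3.141, -0.0, 1.57]
force: [0.5, -0.2, -2.2]
gripper_width: 0.0459
grip_force: 53.2
time_s: 46.75
position: [0.5351, -0.2612, 0.0294]
ee_rot: [3.141, 0.0, 1.57]
force: [0.2, 0.3, -1.9]
gripper_width: 0.0459
grip_force: 53.2
time_s: 47.12
position: [0.5349, -0.2612, 0.0278]
ee_rot: [3.142, 0.0, 1.57]
force: [-0.1, 0.2, -2.3]
gripper_width: 0.046
grip_force: 53.2
```

```bash
python3 -m jog '[[[0,0,0,0,0,-0.01,1],[0,0,0,0,0,-0.01,1]]]'
python3 -m jog '[[[0,0,0,0,0,-0.008,1],[0,0,0,0,0,-0.008,1]]]'
```

```text
time_s: 47.38
position: [0.5348, -0.2611, 0.0266]
ee_rot: [-3.141, -0.0, 1.57]
force: [0.6, -0.1, -1.3]
gripper_width: 0.0461
grip_force: 53.2
time_s: 47.62
position: [0.5349, -0.2611, 0.0265]
ee_rot: [-3.142, -0.0, 1.57]
force: [-2.2, 2.1, 6.0]
gripper_width: 0.0463
grip_force: 54.2
```

```bash
python3 -m jog '[[[0,0,0,0,0,0,0.7],[0,0,0,0,0,0,0],[0,0,0,0,0,0,0],[0,0,0,0,0,0,0]]]' 30
python3 -m jog '[[[0,0,0,0,0,0.5,0],[0,0,0,0,0,1,0],[0,0,0,0,0,1,0],[0,0,0,0,0,1,0]]]'
python3 -m jog '[[[0,0,0,-0.6,0.06,0,0],[0,0,0,-0.6,0.06,0,0],[0,0,0,-0.6,0.06,0,0]]]'
python3 -m jog '[[[0,0,0,-0.54,0.065,0,0],[0,0,0,-0.54,0.065,0,0],[0,0,0,-0.54,0.065,0,0],[0,0,0,-0.54,0.065,0,0]]]'
python3 - <<'E'
from h import *
c=snap('wrist'); rep(c,['spool_dark_small','weight_alu']); print(manip.state()['position'])
P=cloud(c,np.ones((480,640),bool)); S=P[(P[:,2]>.064)&(P[:,2]<.1)&(np.hypot(P[:,0]-.534,P[:,1]+.260)<.015)]
print(len(S),S.min(0),S.max(0))
E
```

```text
time_s: 48.12
position: [0.5349, -0.2612, 0.0259]
ee_rot: [3.142, 0.0, 1.57]
force: [0.6, 0.5, 0.0]
gripper_width: 0.0853
grip_force: 0.0
time_s: 48.62
position: [0.5346, -0.261, 0.1253]
ee_rot: [-3.141, -0.0, 1.57]
force: [-0.3, 0.5, 0.6]
gripper_width: 0.0854
grip_force: 0.0
time_s: 49.0
position: [0.4751, -0.2553, 0.1253]
ee_rot: [-3.141, -0.0, 1.57]
force: [-0.8, 0.2, 0.4]
gripper_width: 0.0852
grip_force: 0.0
time_s: 49.5
position: [0.4221, -0.249, 0.1259]
ee_rot: [3.141, 0.0, 1.571]
force: [0.4, -1.0, 0.5]
gripper_width: 0.0854
grip_force: 0.0
spool_dark_small 0.6 [491. 254.] 5452 ztop 0.0572 n 3592 circ 0.5343 -0.2604 r 0.0245
[ 0.4214 -0.2488  0.1258]
409 [ 0.5292 -0.264   0.0641] [ 0.5365 -0.2556  0.0889]
```

```bash
python3 -m jog '[[[0,0,0,-0.01,0,-0.5,0],[0,0,0,-0.01,0,-0.9,0],[0,0,0,-0.01,0,-0.9,0]]]' 30
python3 -m jog '[[[0,0,0,0,0,-0.24,0],[0,0,0,0,0,-0.25,0],[0,0,0,0,0,-0.25,1],[0,0,0,0,0,-0.25,1],[0,0,0,0,0,-0.25,1],[0,0,0,0,0,-0.25,1],[0,0,0,0,0,-0.25,1],[0,0,0,0,0,-0.25,1]]]' 30
python3 -m jog '[[[0,0,0,0,0,0.3,1],[0,0,0,0,0,0.8,1],[0,0,0,0,0,1,1],[0,0,0,0,0,1,1],[0,0,0,0,0,1,1]]]'
python3 -m jog '[[[0,0,0,0,0,0.2,1],[0,0,0,0.4,-0.05,0.2,1],[0,0,0,0.7,-0.05,0.2,1],[0,0,0,0.7,-0.05,0.2,1],[0,0,0,0.7,-0.05,0.2,1]]]'
python3 - <<'E'
from h import *
c=snap('wrist'); rep(c,['weight_alu']); print(manip.state()['position'])
E
```

```text
time_s: 50.02
position: [0.4188, -0.2478, 0.034]
ee_rot: [-3.138, -0.003, 1.57]
force: [0.3, -0.7, 0.5]
gripper_width: 0.0855
grip_force: 0.0
time_s: 51.02
position: [0.4202, -0.2489, 0.0116]
ee_rot: [3.141, 0.0, 1.57]
force: [-1.8, 1.0, 9.5]
gripper_width: 0.0274
grip_force: 28.9
time_s: 51.65
position: [0.4194, -0.2483, 0.11]
ee_rot: [-3.14, -0.001, 1.57]
force: [-0.1, -0.2, -0.8]
gripper_width: 0.0269
grip_force: 29.9
time_s: 52.28
position: [0.4888, -0.2532, 0.1296]
ee_rot: [-3.139, -0.001, 1.57]
force: [-0.4, -0.2, 0.0]
gripper_width: 0.027
grip_force: 29.9
weight_alu 0.89 [324. 308.] 4449 ztop 0.1446 n 2806 circ 0.4886 -0.2529 r 0.0141
[ 0.4889 -0.2535  0.1303]
```

```bash
python3 -m jog '[[[0,0,0,0.25,-0.04,0,1],[0,0,0,0.452,-0.073,0,1],[0,0,0,0.452,-0.073,0,1],[0,0,0,0.452,-0.073,0,1],[0,0,0,0.452,-0.073,0,1]]]'
python3 -m jog '[[[0,0,0,0,0,-0.12,1],[0,0,0,0,0,-0.24,1],[0,0,0,0,0,-0.36,1],[0,0,0,0,0,-0.38,1],[0,0,0,0,0,-0.38,1]]]'
python3 -m jog '[[[0,0,0,0,0,-0.1,1],[0,0,0,0,0,-0.17,1],[0,0,0,0,0,-0.21,1],[0,0,0,0,0,-0.22,1],[0,0,0,0,0,-0.22,1]]]'
python3 -m jog '[[[0,0,0,0,0,-0.01,1],[0,0,0,0,0,-0.015,1],[0,0,0,0,0,-0.015,1]]]'
```

```text
time_s: 53.0
position: [0.5343, -0.2609, 0.1309]
ee_rot: [-3.141, -0.0, 1.57]
force: [-0.2, 0.2, -0.7]
gripper_width: 0.0268
grip_force: 30.0
time_s: 53.62
position: [0.5351, -0.261, 0.0927]
ee_rot: [-3.141, -0.0, 1.57]
force: [0.9, -0.1, -0.9]
gripper_width: 0.0274
grip_force: 30.0
time_s: 54.25
position: [0.5351, -0.261, 0.0709]
ee_rot: [3.142, 0.0, 1.57]
force: [-0.2, 0.8, -0.7]
gripper_width: 0.0266
grip_force: 30.0
time_s: 54.62
position: [0.5351, -0.261, 0.0694]
ee_rot: [3.142, 0.0, 1.57]
force: [-0.3, 0.0, -1.2]
gripper_width: 0.0266
grip_force: 30.0
```

```bash
python3 -m jog '[[[0,0,0,0,0,-0.01,1],[0,0,0,0,0,-0.01,1]]]'
python3 -m jog '[[[0,0,0,0,0,-0.01,1],[0,0,0,0,0,-0.01,1]]]'
```

```text
time_s: 54.88
position: [0.535, -0.2609, 0.0683]
ee_rot: [-3.142, -0.0, 1.57]
force: [0.4, 0.0, -0.9]
gripper_width: 0.027
grip_force: 30.0
time_s: 55.12
position: [0.5352, -0.261, 0.0678]
ee_rot: [3.141, 0.0, 1.57]
force: [-0.9, -0.1, 4.6]
gripper_width: 0.0269
grip_force: 30.4
```

Seated. I'll release, retreat and check.

```bash
python3 -m jog '[[[0,0,0,0,0,0,0.7],[0,0,0,0,0,0,0],[0,0,0,0,0,0,0],[0,0,0,0,0,0,0]]]'
python3 -m jog '[[[0,0,0,0,0,0.5,0],[0,0,0,0,0,1,0],[0,0,0,0,0,1,0],[0,0,0,0,0,1,0]]]'
python3 -m jog '[[[0,0,0,-0.5,0.25,0.3,0],[0,0,0,-0.8,0.3,0.3,0],[0,0,0,-0.8,0.3,0.3,0],[0,0,0,-0.8,0.3,0.3,0]]]'
python3 - <<'E'
from h import *
c=snap('wrist'); print('wrist'); rep(c,['weight_alu','spool_dark_small'])
c=snap('scene','s9.png'); print('scene'); rep(c,['weight_alu','spool_dark_small','weight_brass','spool_copper_big'],'scene')
c=snap('top'); print('top'); rep(c,['weight_alu','spool_dark_small','weight_brass','spool_copper_big'],'top')
for n in ['nippers_red','gauge','driver_red']:
    s=manip.silhouettes(n,'top')
    if s: print(n,s[0]['pixel'],np.median(cloud(c,s[0]['pixels']),0))
E
```

```text
time_s: 55.62
position: [0.535, -0.261, 0.0672]
ee_rot: [-3.141, -0.0, 1.57]
force: [0.6, 0.4, 0.2]
gripper_width: 0.0797
grip_force: 0.0
time_s: 56.12
position: [0.5347, -0.2608, 0.1668]
ee_rot: [-3.141, -0.0, 1.57]
force: [-0.4, 0.3, -0.9]
gripper_width: 0.085
grip_force: 0.0
time_s: 56.62
position: [0.4554, -0.2311, 0.1967]
ee_rot: [-3.141, -0.001, 1.57]
force: [0.5, -0.2, 0.2]
gripper_width: 0.0853
grip_force: 0.0
wrist
weight_alu 0.87 [424. 262.] 1170 ztop 0.0830 n 758 circ 0.5342 -0.2607 r 0.0139
weight_alu 0.43 [394. 226.] 3388 ztop 0.0758 n 59 circ 0.5348 -0.2622 r 0.0065
spool_dark_small 0.91 [403. 239.] 2060 ztop 0.0573 n 1350 circ 0.5339 -0.2603 r 0.0239
spool_dark_small 0.71 [424. 261.] 1138 ztop 0.0830 n 756 circ 0.5341 -0.2607 r 0.0139
scene
weight_alu 0.79 [446. 283.] 320 ztop 0.0831 n 141 circ 0.5339 -0.2616 r 0.0141
spool_dark_small 0.81 [445. 299.] 795 ztop 0.0578 n 268 circ 0.5341 -0.2594 r 0.0244
weight_brass 0.79 [249. 196.] 201 ztop 0.0838 n 92 circ 0.5546 0.2272 r 0.0180
spool_copper_big 0.67 [250. 212.] 456 ztop 0.0579 n 130 circ 0.5542 0.2318 r 0.0292
top
weight_alu 0.47 [485. 250.] 207 ztop 0.0838 n 118 circ 0.5358 -0.2612 r 0.0144
spool_dark_small 0.9 [480. 256.] 472 ztop 0.0587 n 276 circ 0.5362 -0.2606 r 0.0236
weight_brass 0.76 [192. 234.] 437 ztop 0.0852 n 321 circ 0.5565 0.2305 r 0.0188
weight_brass 0.23 [199. 241.] 582 ztop 0.0593 n 392 circ 0.5563 0.2313 r 0.0292
spool_copper_big 0.83 [200. 241.] 596 ztop 0.0592 n 404 circ 0.5563 0.2313 r 0.0292
nippers_red [263.8, 236.0] [0.5628 0.119  0.0104]
driver_red [397.9, 261.3] [ 0.5264 -0.1192  0.0101]
```

View pics/s9.png

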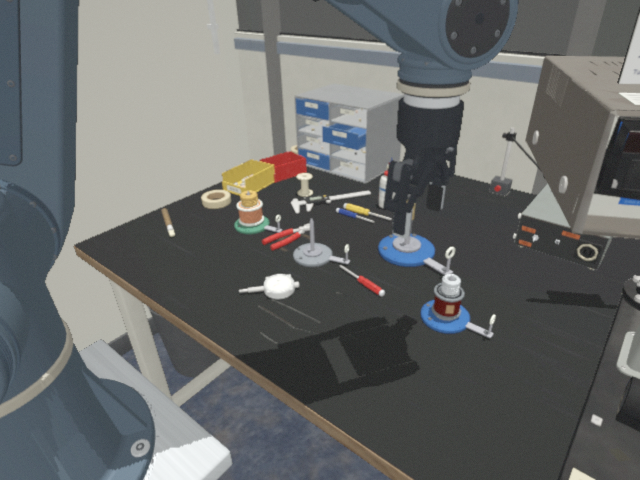

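The scene shows the copper spool with brass on the green stand (250,212) and the dark spool with alu on the blue stand (448,300). The gauge, cutters and screwdriver lie where they were and the gripper is clear. Handing in.

```bash
python3 -c "
from plant import manip
print(manip.sign_off())"
```

```text
the job is handed in; nothing more can be done
None
```

I handed the job in at about 57 s: the copper spool with the brass weight is on the green stand and the dark red spool with the alu weight is on the blue one, all measured seated on the spindles, and the cutters, gauge and screwdriver were not moved; the brass weight's first set-down touched the brush on the bench, so I re-gripped it and set it clear.

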